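# Take the free length of the spice tray with a tape measure

## Task

Find out how much room is left in the spice tray: hook the end of the tape measure over the lip at the tray's free end, with the tape running straight along the tray, draw the case back until its back is against the divider, and leave it standing there on the tray's floor with the hook still on the lip. Then press the thumb lever down until it stays, so that the reading is kept. Do not disturb the tins in the tray.

Things in the scene. Friction and masses are not known exactly. Their poses are not given: they have to be found in the camera images.
- tray: spice tray: shallow light-wood tray, 380 mm long (its x), 130 wide (y), 16 high, fixed on the table. Origin: centre of its underside. Floor 6 mm above the table, inner width 118; the lips all round rise 10 mm above the floor. The free end is at +x: that lip is 8 mm thick, inner face at x = +182 mm, outer face at +190. Two tins stand in the other end, behind the divider
- divider_face (a point): centre of the divider's face that looks at the tray's free end, 25 mm above the tray's floor; axes as the tray's. The divider is an upright light-wood board across the tray, 10 mm thick, 116 wide, 50 high above the floor, fixed; where it stands along the tray varies
- tape_center (a point): middle of the tape measure's case, 30 mm above its sole. Grey case, 71 mm long (x), 38 thick (y; flat sides, grasp across them), 60 high, 0.33-0.47 kg, loose, upright on a rubber sole. +x is the way the tape comes out; the mouth is 35 mm ahead of this point, the flat back 36 mm behind it. Set down, its weight and sole hold it against the spring's pull (0.75 N, about 1 N at 0.2 m out)
- tape_back (a point): centre of the case's flat back, 15 mm above its sole
- tape_hook (a point): case-side face of the steel hook (18 mm wide, 2 thick) hanging from the tape's end, 7.5 mm above sole level. Tape 18 mm wide, underside 11 mm and the hook's foot 2.5 mm above sole level. With the tape in, this face is 18 mm ahead of the mouth (53 ahead of the case's middle): with the case standing in the tray by the end lip, the tape passes over the lip and the hook hangs outside
- tape_blade (a joint): how far the tape is drawn out, m: 0 fully in (hook 18 mm ahead of the mouth), 0.2 at most; the spring pulls it in
- tape_lock (a joint): thumb lever of the tape's lock, rad: 0 up (free), 0.35 fully down. The spring pushes it up until about 0.2; past that the detent pulls it down, and it stays at about 0.34 with the tape braked (locked)
- tape_lever (a point): where to press the lever: its top near the free end, 28 mm ahead of the case's middle and 59.5 mm above the sole while up (about 52 when down). The lever is a black ribbed plate 18 mm wide and 30 long on the case's front shoulder, hinged at its rear; pressing straight down here takes about 6 N to pass the detent, 8 mm of travel to its stop
- tin_a: food tin, 57 mm across and 72 mm high, standing loose in the tray behind the divider; origin: centre of its underside
- tin_b: a second such tin beside the first

How it is judged:
By the outcome, as a careful person would: the job done as asked, in the order asked, and still so for the second after the job is handed in, with the robot touching nothing.
It also fails if it takes over 51 s, if anything falls off the work surface, if the arm or the gripper's body presses on something with over 40 N, if the wrist force passes 120 N, or if a joint passes its speed limit or range.

## Robot

A 6-joint arm with a two-finger parallel gripper is mounted at the origin on a cart in front of the work surface, level with it; the furniture and walls round the work are solid. World frame = base frame: x ahead of the robot, y to its left, z up, the work surface at z = 0. Lengths are in mm, angles in rad, forces in N, time in s.
With the tool pointing down it reaches from about 325 to 875 mm from the base axis. Payload 4.4 kg.
Tool frame: the origin (TCP) lies on the centre line of the jaws, within the pads' length; the fingertips stand ahead of it and the grasp point (between the pads) lies 6 mm ahead of it (ctrl.tcp_to_tips is the z of the fingertips in the tool frame, in mm); z points along the fingers, y is the line along which they close (so a half turn about z gives the same grasp; the last joint's range is limited). The gripper opens to 85 mm and grips with 20 to 120 N. Pads are 22 mm wide; open, the fingers measure 114 mm over their backs; the gripper's body (76 mm by 85 mm) begins 54 mm behind the grasp point. The pads swing forward as they close: fully open they stand 13 mm farther back than shut.
Start: joints at [0.979, 0.207, 1.542, -0, 1.393, -0.15], TCP at [245.861, 519.788, 256.282] pointing down, gripper open.
Joint ranges: [-2.73, 2.73], [-0.86, 2.22], [0.23, 2.46], [-1.11, 4.25], [0.08, 2.63], [-2.82, 2.82]. Speed limits (rad/s): [2.79, 2.79, 3.14, 3.14, 3.14, 3.14].

## Interface

Orientations are given as a 3x3 rotation matrix whose columns are the frame's x, y, z axes.
In Python, from plant import ctrl, sensors, optics gives the robot as it stands. Calls block until the motion is done:
- ctrl.move_ptp(position, orientation): joint-space move of the TCP to a pose.
- ctrl.move_l(position, rot=None, vel=150, threshold=None): straight line of the TCP; rot=None keeps the orientation; vel is the mean speed in mm/s. With threshold (N) it stops when the force on the tool has changed by that much, and returns True; else False.
- ctrl.set_joints(angles): joint-space move.
- ctrl.gripper_to(opening, force=None): finger opening in mm; force is the grip in N (None keeps the last); returns when the fingers have stopped.
- ctrl.hold(seconds).
- ctrl.solve_ik(position, orientation): joint angles nearest the present ones, or None.
- sensors.read_state(): the state.
- optics.grab_frame(name): name is "side" or "top"; returns (picture, depth): 480x640x3 uint8, red, green, blue; 480x640 float32, mm along the optical axis (not along the pixel's ray), 0 where there is no reading.
- optics.camera_params(name): a dict with "mtx" (3x3 intrinsics, pixels), "R" (3x3) and "t" (3): a world point X has camera coordinates R X + t. Camera axes: x right, y down, z forward; pixel columns grow to the right and rows downward; lengths in mm; the calibration is good to about 2 mm. A picture is of the moment at which its call begins. camera_params takes no time and is no camera call.
A pose or a line that the arm cannot do raises ctrl.MotionError and nothing moves.
- ctrl.finish_job(): hands the job in; it is judged then, once.
The state is a dict: "t": time; "q": joint angles; "qvel": joint speeds; "tau": joint torques, N m; "eef_pos": TCP position; "eef_rot": TCP orientation; "force": force on the tool from outside, world axes, zero at the start; "wrist_torque": the same for the moment, N m; "grip_width": finger opening in mm; "grasp_force": force on a finger pad.
Only numpy, scipy, OpenCV 4.12 (cv2) and the standard library are available. Lean on these libraries where they do the work, as an engineer would, in place of code of your own. Each camera call takes 0.05 s, during which the arm holds its last target. There are 200 camera calls.

## Working session

There is one attempt and no reset: what is moved stays moved. The work goes in short steps, each a Python script; the robot and the scene stay as the last script left them, time stands still between calls to the robot, and variables do not carry over. Pictures are saved under pics/ and viewed, at most 10 in all, crops included, and the job is handed in when it is done.

```bash
mkdir -p pics; ls
cat > h.py <<'E'
import numpy as np, cv2
from plant import ctrl, sensors, optics
def shot(n,f):
    im,d=optics.grab_frame(n); cv2.imwrite('pics/'+f+'.png',im[:,:,::-1]); np.save('pics/'+f+'.npy',d); return im,d
def cloud(n,d):
    p=optics.camera_params(n); K=np.array(p['mtx']);R=np.array(p['R']);t=np.array(p['t'])
    v,u=np.mgrid[:480,:640]; r=np.stack([(u-K[0,2])/K[0,0],(v-K[1,2])/K[1,1],np.ones(u.shape)],-1)*d[...,None]
    return (r-t)@R
E
python3 - <<'E'
from h import *
for n in('top','side'): 
    im,d=shot(n,n+'0'); p=optics.camera_params(n); print(n,np.round(p['mtx'],1),-np.array(p['R']).T@p['t'],(d>0).mean())
print(sensors.read_state()['t'],ctrl.tcp_to_tips)
E
```

```text
pics
top [[441.6   0.  315.3]
 [  0.  441.6 237.3]
 [  0.    0.    1. ]] [412.04892473 191.77802641 928.94278783] 0.996015625
side [[444.9   0.  322.8]
 [  0.  444.9 240.3]
 [  0.    0.    1. ]] [ 138.62411624 -443.3638424   500.60104463] 0.9546354166666666
0.1 25.0
```

View pics/top0.png

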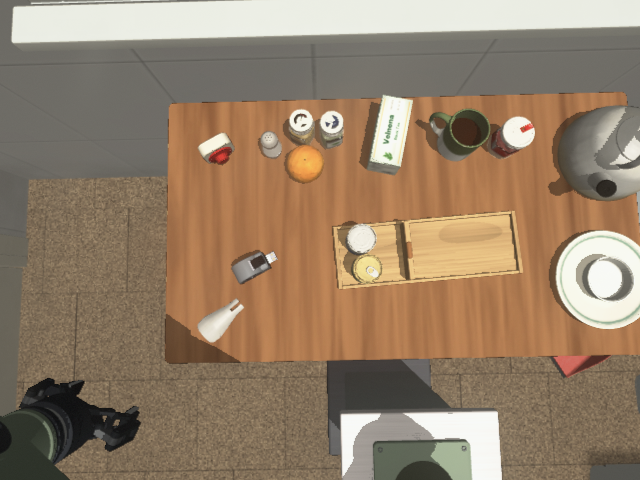

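View pics/side0.png

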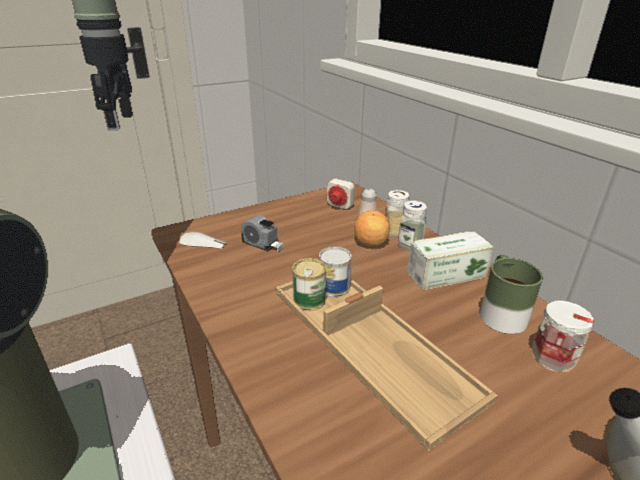

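The top view shows the tape case at (253,266) with its hook at (274,258), and the tray from x=335 to 520 px with its free end on the right. The divider is at (406,250) and the tins at (361,239) and (368,268). Next I measure these from the depth data.

Run:
```python
from h import *
im=cv2.imread('pics/top0.png'); P=cloud('top',np.load('pics/top0.npy'))
def box(u0,u1,v0,v1,lo,hi):
    Q=P[v0:v1,u0:u1].reshape(-1,3); return Q[(Q[:,2]>lo)&(Q[:,2]<hi)]
def rect(Q,name):
    (c,s,a)=cv2.minAreaRect(Q[:,:2].astype(np.float32)); b=cv2.boxPoints((c,s,a)); print(name,len(Q),np.round(c,1),np.round(s,1),round(a,1),'z',np.percentile(Q[:,2],[5,50,95]).round(1)); print(b.round(0).tolist())
print('table',np.median(box(280,320,200,300,-50,50)[:,2]))
rect(box(225,285,240,290,25,90),'case'); rect(box(225,285,240,290,52,70),'casetop')
rect(box(225,290,240,290,5,30),'low')
rect(box(325,530,205,295,9,22),'rims'); 
Q=box(395,420,215,285,48,65); rect(Q,'div')
rect(box(340,380,220,255,60,90),'tinA');rect(box(350,385,252,288,60,90),'tinB')
for n,b in(('top0',(220,290,235,295)),('top0',(330,530,200,300))): pass
c=cv2.resize(im[235:295,220:300],None,fx=8,fy=8,interpolation=cv2.INTER_CUBIC); 
cv2.imwrite('pics/crop1.png',c)
```

```text
table 0.4339929632342754
case 698 [447.9 333.2] [38.5 70.1] 28.6 z [39.7 56.6 61.2]
[[414.0, 355.0], [448.0, 293.0], [482.0, 312.0], [448.0, 373.0]]
casetop 473 [449.7 330.7] [37.8 60.9] 28.4 z [53.6 58.6 61.6]
[[419.0, 349.0], [448.0, 295.0], [481.0, 313.0], [452.0, 366.0]]
low 130 [447.4 329.2] [ 66.5 121.6] 4.7 z [ 8.4 13.2 26. ]
[[409.0, 387.0], [419.0, 266.0], [485.0, 271.0], [476.0, 392.0]]
rims 2232 [478.3 -30.4] [130.  381.3] 3.9 z [ 9.2 15.4 18.9]
[[400.0, 155.0], [426.0, -225.0], [556.0, -216.0], [530.0, 164.0]]
div 336 [475.3  15.6] [116.1  10.8] 3.8 z [51.  56.9 61.5]
[[417.0, 17.0], [418.0, 6.0], [534.0, 14.0], [533.0, 25.0]]
tinA 704 [498.  110.7] [56.3 56.5] 66.4 z [72.2 75.8 79. ]
[[461.0, 96.0], [513.0, 74.0], [535.0, 125.0], [483.0, 148.0]]
tinB 722 [441.8 100.8] [55.5 60.4] 87.5 z [72.2 75.7 79.1]
[[410.0, 74.0], [471.0, 72.0], [473.0, 127.0], [413.0, 130.0]]
```

View pics/crop1.png

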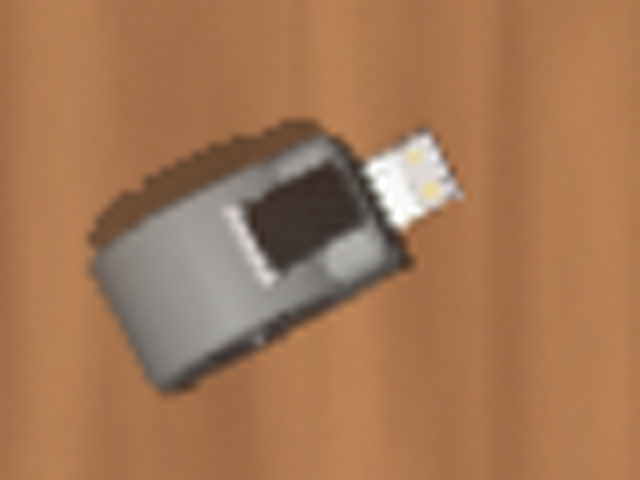

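The numbers match the given sizes: case 70x38, tray 381x130, divider 116x10.8. The lip-to-divider distance means about 142 mm of tape, which is inside the 200 mm limit. I'll grasp the case, carry it high over the tins and stop above the free-end lip to check.

```bash
cat >> h.py <<'E'
a=np.radians(3.85); XT=np.array([np.sin(a),-np.cos(a)]); C=np.array([478.3,-30.4])
def rot(x,s):  # tool down, closing axis across direction x
    X=s*np.array([x[0],x[1],0.]); Z=np.array([0,0,-1.]); return np.stack([X,np.cross(Z,X),Z],1)
def tp(s,z,off=0): 
    p=C+s*XT+off*np.array([-XT[1],XT[0]]); return [p[0],p[1],z]
def st(): 
    s=sensors.read_state(); print('t',round(s['t'],2),'p',np.round(s['eef_pos'],1),'F',np.round(s['force'],1),'w',round(s['grip_width'],1),'gf',round(s['grasp_force'],1),'q6',round(s['q'][5],2)); return s
E
python3 - <<'E'
from h import *
xc=np.array([.479,-.877]); xc/=np.linalg.norm(xc); c=[448.2,332.4]
best=None
for s in(1,-1):
    q1=ctrl.solve_ik([*c,38],rot(xc,s)); q2=ctrl.solve_ik(tp(140,60),rot(XT,s)); print(s,q1 is not None and np.round(q1,2),q2 is not None and np.round(q2,2))
    if q1 is not None and q2 is not None:
        m=max(abs(q1[5]),abs(q2[5])); best=min(best or (9,0),(m,s))
s=best[1]; print('s',s); open('s.txt','w').write(str(s))
ctrl.move_ptp([*c,130],rot(xc,s)); st()
ctrl.move_l([*c,38],vel=120); ctrl.gripper_to(30,50); st()
ctrl.move_l([*c,165],vel=200); st()
ctrl.move_l(tp(140,165),rot(XT,s),vel=250)
ctrl.move_l(tp(140,44+20),vel=150); st()
shot('side','s1'); im=cv2.imread('pics/s1.png'); cv2.imwrite('pics/s1c.png',cv2.resize(im[270:470,320:520],None,fx=3,fy=3,interpolation=cv2.INTER_CUBIC))
E
```

```text
1 False [-0.5   0.34  1.84 -0.    0.97  2.57]
-1 [ 0.48  0.45  1.74 -0.    0.96 -0.02] [-0.5   0.34  1.84 -0.    0.97 -0.57]
s -1
t 1.26 p [448.2 333.4 130.7] F [-1.   0.4  1. ] w 85.5 gf 0.0 q6 -0.02
t 2.67 p [448.8 332.7  38.8] F [-0.2 -0.5  3.8] w 37.7 gf 50.3 q6 -0.02
t 3.46 p [446.7 331.5 162.9] F [-0.7  0.  -4. ] w 37.2 gf 50.5 q6 -0.02
t 6.45 p [ 488.6 -170.4   64.8] F [ 0.7 -0.2 -4.4] w 37.3 gf 50.5 q6 -0.57
```

View pics/s1c.png

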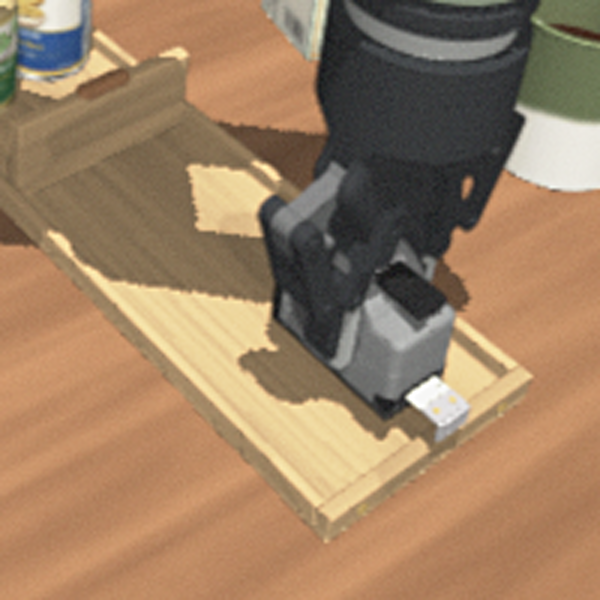

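The crop shows the case held squarely about 20 mm up, with the hook at crop px (440,410), near or above the end lip. I'll measure the hook against the lip in this same camera.

Run:
```python
from h import *
P=cloud('side',np.load('pics/s1.npy')); im=cv2.imread('pics/s1.png').astype(int)
YT=np.array([-XT[1],XT[0]])
def loc(Q): return np.stack([(Q[:,:2]-C)@XT,(Q[:,:2]-C)@YT,Q[:,2]],1)
L=loc(P.reshape(-1,3)); I=im.reshape(-1,3)
v,u=np.mgrid[:480,:640]; u=u.ravel();v=v.ravel()
w=(u>450)&(u<482)&(v>390)&(v<420)&(I.min(1)>150)&(I.max(1)-I.min(1)<30)
T=L[w]; t=T[T[:,2]>31]; print('tape',len(t),np.percentile(t,[1,50,99],0).round(1)); 
for z0 in range(22,48,3):
    k=T[(T[:,2]>=z0)&(T[:,2]<z0+3)]; 
    if len(k): print(z0,len(k),k[:,0].min().round(1),np.median(k[:,0]).round(1),k[:,0].max().round(1),k[:,1].min().round(1),k[:,1].max().round(1))
# lip top
m=(L[:,2]>13.5)&(L[:,2]<19)&(L[:,0]>170)&(L[:,0]<200)&(abs(L[:,1])<60)
for y0 in range(-60,60,15):
    k=L[m&(L[:,1]>=y0)&(L[:,1]<y0+15)]
    if len(k): print('lip',y0,len(k),np.percentile(k[:,0],[3,50,97]).round(1),k[:,2].mean().round(1))
m=(L[:,2]>2)&(L[:,2]<12)&(L[:,0]>180)&(L[:,0]<205)&(abs(L[:,1])<60)
k=L[m];print('outer',len(k),np.percentile(k[:,0],[5,50,95]).round(1), np.polyfit(k[:,1],k[:,0],1))
m=(L[:,2]>32)&(L[:,2]<60)&(L[:,0]>165)&(L[:,0]<185)&(abs(L[:,1])<25)
k=L[m];print('casefront',len(k),[ (z,np.percentile(k[(k[:,2]>z)&(k[:,2]<z+5)][:,0],[50,90]).round(1)) for z in(35,45,55)])
```

```text
tape 207 [[174.3 -10.2  31.3]
 [185.6  -0.4  37.3]
 [194.4   9.5  39.1]]
25 3 172.1 193.0 193.1 -7.2 18.0
28 5 192.9 193.6 193.8 -7.6 0.8
31 17 192.4 193.5 194.4 -8.1 7.7
34 62 174.3 181.0 193.8 -8.0 9.9
37 127 174.0 186.1 194.1 -10.7 9.2
lip -60 66 [177.5 185.1 188.7] 14.8
lip -45 64 [181.5 185.3 188.8] 15.1
lip -30 64 [181.3 185.4 189.1] 14.9
lip -15 57 [181.6 185.5 189.1] 14.8
lip 0 18 [181.4 183.6 189. ] 14.8
lip 15 21 [182.3 187.  189.1] 15.1
lip 30 51 [182.  185.7 188.9] 14.9
lip 45 62 [172.  184.9 188.9] 14.8
outer 247 [188.2 188.8 189.4] [1.08578357e-03 1.88827737e+02]
casefront 409 [(35, array([176.3, 183.5])), (45, array([173.3, 173.8])), (55, array([173.2, 174.1]))]
```

The hook's inner face is about 2.7 mm past the lip and the mouth is about 7 mm short of it. I'll move 2 mm further out to centre that, lower the case, then start the pull and check.

Run:
```python
from h import *
ctrl.move_l(tp(142,64),vel=40); ctrl.move_l(tp(142,45.5),vel=40,threshold=6); st()
ctrl.move_l(tp(100,45.5),vel=60); st()
shot('side','s2'); im=cv2.imread('pics/s2.png'); cv2.imwrite('pics/s2c.png',cv2.resize(im[270:470,320:520],None,fx=3,fy=3,interpolation=cv2.INTER_CUBIC))
```

```text
t 7.24 p [ 487.1 -171.7   44.7] F [ 0.2 -0.2  4.3] w 37.9 gf 51.4 q6 -0.57
t 8.07 p [ 484.2 -128.9   44.9] F [ 0.3  0.5 -1. ] w 37.4 gf 50.9 q6 -0.5
```

View pics/s2c.png

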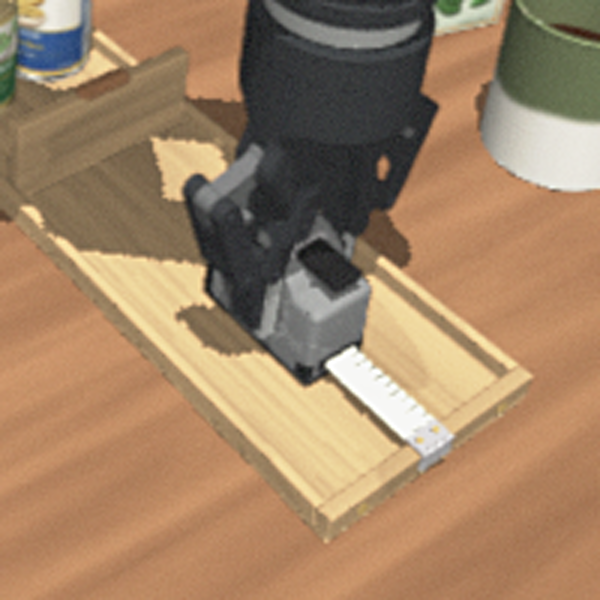

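The tape is out and the hook hangs over the lip at crop px (435,455), with the tape running straight. I'll carry on back to the divider.

Run:
```python
from h import *
YT=np.array([-XT[1],XT[0]])
def s_(): 
    s=st(); p=np.array(s['eef_pos'])[:2]-C; print('  s',(p@XT).round(1),(p@YT).round(2),'Fx',round(float(np.array(s['force'])[:2]@XT),2))
ctrl.move_l(tp(2,45.5),vel=80); s_()
print(ctrl.move_l(tp(-16,45.5),vel=15,threshold=5)); s_()
ctrl.hold(.3); s_()
shot('side','s3'); im=cv2.imread('pics/s3.png'); cv2.imwrite('pics/s3c.png',cv2.resize(im[240:460,280:520],None,fx=2.7,fy=2.7,interpolation=cv2.INTER_CUBIC))
```

```text
t 9.49 p [478.7 -32.8  45.6] F [ 0.6 -1.5 -4.3] w 37.4 gf 50.4 q6 -0.32
  s 2.5 0.19 Fx 1.49
True
t 10.09 p [477.6 -26.8  45. ] F [ 1.4 -2.7 -2.5] w 37.5 gf 50.6 q6 -0.3
  s -3.7 -0.47 Fx 2.79
t 10.39 p [477.5 -26.8  44.8] F [1.9 0.5 2.9] w 37.3 gf 51.3 q6 -0.31
  s -3.6 -0.53 Fx -0.39
```

View pics/s3c.png

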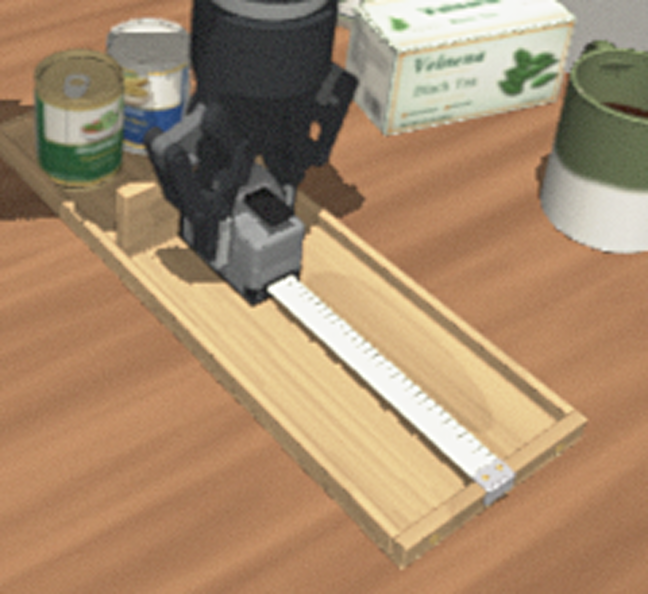

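The case is near the divider, but the force reading doesn't settle whether it touches. I'll nudge back in small steps and watch the axial force.

Run:
```python
from h import *
def s_(): 
    s=sensors.read_state(); p=np.array(s['eef_pos'])[:2]-C; f=float(np.array(s['force'])[:2]@XT); print('s',(p@XT).round(2),'z',s['eef_pos'][2].round(1),'Fx',round(f,2),'Fz',round(s['force'][2],1),'t',round(s['t'],1)); return f
s=-3.6
for i in range(10):
    s-=.8; ctrl.move_l(tp(s,45.3),vel=15); ctrl.hold(.15)
    if s_()>7: break
```

```text
s -3.72 z 44.9 Fx 5.42 Fz -1.8 t 10.9
s -3.77 z 44.9 Fx 7.97 Fz -2.3 t 11.3
```

Contact is firm at s=-3.7, where the force climbs while the position stays put. I'll set the case down, release it and retreat, then check the position.

Run:
```python
from h import *
ctrl.move_l(tp(-5.2,44.4),vel=10); ctrl.hold(.15); st()
ctrl.gripper_to(56,20); st()
ctrl.move_l(tp(-4.5,125),vel=120); 
s=int(open('s.txt').read())
ctrl.gripper_to(0,40)
ctrl.move_l(tp(110,190),vel=200); st()
shot('side','s4'); shot('top','t4')
YT=np.array([-XT[1],XT[0]])
for n,f in(('top','t4'),('side','s4')):
    L=cloud(n,np.load(f'pics/{f}.npy')).reshape(-1,3); L=np.stack([(L[:,:2]-C)@XT,(L[:,:2]-C)@YT,L[:,2]],1)
    m=(L[:,2]>62)&(L[:,2]<72)&(L[:,0]>-45)&(L[:,0]<40)&(abs(L[:,1])<30)
    print(n,'casetop',m.sum(),np.percentile(L[m],[2,50,98],0).round(1).tolist())
    m=(L[:,2]>25)&(L[:,2]<72)&(L[:,0]>-36)&(L[:,0]<45)&(abs(L[:,1])<30)
    for x in range(-36,44,4):
        k=L[m&(L[:,0]>=x)&(L[:,0]<x+4)&(abs(L[:,1])<7)]
        if len(k): print(x,len(k),np.percentile(k[:,2],[10,50,90]).round(1))
    m=(L[:,2]>48)&(L[:,2]<62)&(L[:,0]>-60)&(L[:,0]<-36)&(abs(L[:,1])>25)&(abs(L[:,1])<58); print('div',np.percentile(L[m][:,0],[3,50,97]).round(1))
im=cv2.imread('pics/s4.png'); cv2.imwrite('pics/s4c.png',cv2.resize(im[220:460,270:520],None,fx=2.5,fy=2.5,interpolation=cv2.INTER_CUBIC))
```

```text
t 11.68 p [477.6 -26.7  44.8] F [-2.5 -7.   4. ] w 37.8 gf 51.9 q6 -0.3
t 11.99 p [477.5 -24.7  44. ] F [-0.3 -0.1  0.2] w 56.2 gf 0.0 q6 -0.3
t 14.19 p [ 484.9 -139.3  189.2] F [ 0.1  0.3 -0. ] w -0.2 gf 0.0 q6 -0.52
top casetop 402 [[-26.2, -18.6, 62.3], [-6.1, -1.3, 65.1], [26.8, 16.6, 68.6]]
-36 18 [51.5 54.9 58.4]
-32 17 [55.5 58.3 59.6]
-28 18 [60.6 61.8 63.3]
-24 16 [61.7 63.4 65.2]
-20 16 [63.4 65.3 67. ]
-16 13 [65.1 65.7 67.6]
-12 15 [64.6 66.5 67.8]
-8 13 [64.4 65.7 67.4]
-4 17 [62.5 64.9 66.4]
0 14 [64.1 65.8 66.9]
4 13 [63.4 65.  66.3]
8 16 [63.1 65.6 66.6]
12 13 [63.3 64.2 66.5]
16 14 [64.4 66.1 67.9]
20 15 [63.6 64.8 67.3]
24 13 [63.4 65.9 67.3]
28 4 [63.1 64.6 65.2]
div [-51.3 -47.  -41.7]
side casetop 398 [[-21.9, -19.2, 62.1], [-2.3, -2.6, 63.7], [27.7, 15.3, 65.6]]
-36 1 [52.9 52.9 52.9]
-32 2 [59.7 59.8 59.9]
-28 6 [60.  60.6 60.8]
-24 12 [62.5 62.7 63.6]
-20 11 [63.7 64.3 65. ]
-16 15 [63.5 64.4 65.2]
-12 15 [63.3 64.4 65. ]
-8 15 [63.2 64.3 64.9]
-4 17 [62.9 63.7 64.7]
0 14 [63.1 63.7 64.7]
4 19 [62.6 63.7 65.4]
8 14 [61.8 63.6 64.4]
12 23 [50.1 63.  63.9]
16 18 [50.9 63.2 64.9]
20 27 [50.4 63.7 65.1]
24 46 [49.7 59.8 64.2]
28 102 [28.2 39.5 50.9]
div [-50.2 -43.1 -40.7]
```

View pics/s4c.png

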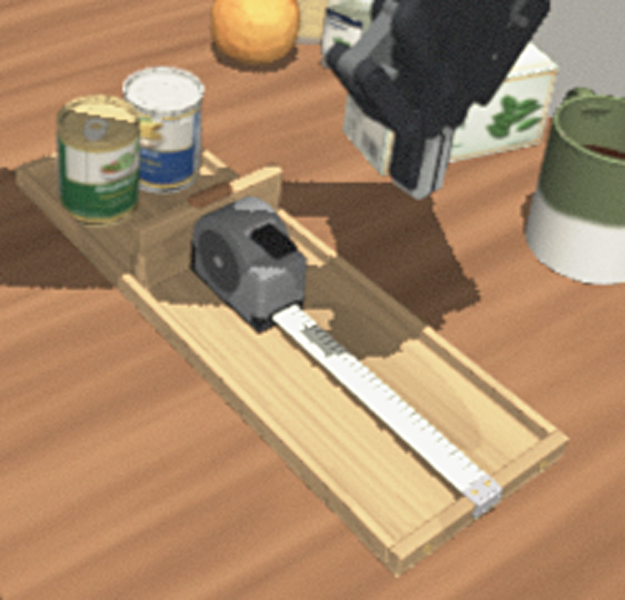

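The case stands at the divider and the hook is on the lip at crop px (485,495), with the tins untouched. I'll press the lever with the closed fingertips, putting their rear edge near the lever's free end.

Run:
```python
from h import *
YT=np.array([-XT[1],XT[0]])
for n,f in(('side','s4'),('top','t4')):
    L=cloud(n,np.load(f'pics/{f}.npy')).reshape(-1,3); L=np.stack([(L[:,:2]-C)@XT,(L[:,:2]-C)@YT,L[:,2]],1)
    k=L[(L[:,2]>28)&(L[:,2]<45)&(L[:,0]>15)&(L[:,0]<45)&(abs(L[:,1])<17)]; print(n,'front',len(k),np.percentile(k[:,0],[10,50,90]).round(1) if len(k) else '')
    for x in range(8,32,4):
        k=L[(L[:,0]>=x)&(L[:,0]<x+4)&(L[:,2]>30)&(abs(L[:,1]+1)>11)&(abs(L[:,1]+1)<18)]; print(x,len(k),np.percentile(k[:,2],[20,50,80]).round(1) if len(k) else '')
ctrl.move_l(tp(34,110,-1),vel=150); ctrl.move_l(tp(34,96,-1),vel=60); f0=st()['force'][2]
for z in np.arange(92,80.5,-1):
    h=ctrl.move_l(tp(34,z,-1),vel=20,threshold=25); s=sensors.read_state(); f=s['force'][2]-f0
    print(z,s['eef_pos'][2].round(2),round(f,1),np.round(s['force'][:2],1),h)
    if h or f>16: break
print(sensors.read_state()['t'])
```

```text
side front 125 [28.6 29.5 30.5]
8 24 [52.9 55.6 57.1]
12 13 [49.5 50.8 53.2]
16 10 [49.9 51.1 51.7]
20 14 [50.2 50.6 50.9]
24 26 [48.2 49.8 50.8]
28 59 [34.9 40.1 46.5]
top front 1 [31.4 31.4 31.4]
8 12 [56.4 57.3 58.8]
12 10 [51.8 52.7 54.7]
16 14 [50.6 52.2 53.4]
20 15 [50.1 52.  54.1]
24 13 [50.4 51.7 52.2]
28 4 [48.9 50.4 51.7]
t 15.56 p [479.1 -64.6  95.5] F [-0.3  0.1  0.2] w 0.1 gf 0.0 q6 -0.38
92.0 91.91 -0.7 [0.1 0.1] False
91.0 91.0 0.1 [-0.7  0.2] False
90.0 89.95 -1.5 [-0.2  0.2] False
89.0 89.21 1.5 [-0.1 -0.7] False
88.0 88.24 3.4 [-0.1 -0.8] False
87.0 86.89 1.2 [ 0.4 -1.3] False
86.0 85.54 -0.4 [0.2 0.1] False
85.0 84.71 -0.7 [-0.2  0.6] False
84.0 83.89 -0.2 [-0.5 -0.5] False
83.0 82.92 0.0 [-0.7 -0.8] False
82.0 81.92 -0.9 [-0.6 -0.1] False
81.0 80.92 -0.6 [-0.1 -0.8] False
18.6583
```

Force peaked near 3.4 N and then vanished, so the lever either snapped past its detent or the tip slid off it. I'll lift and look.

Run:
```python
from h import *
YT=np.array([-XT[1],XT[0]])
ctrl.move_l(tp(34,120,-1),vel=150); ctrl.move_l(tp(130,190),vel=250)
shot('side','s5'); shot('top','t5')
for n,f in(('side','s4'),('side','s5'),('top','t4'),('top','t5')):
    L=cloud(n,np.load(f'pics/{f}.npy')).reshape(-1,3); L=np.stack([(L[:,:2]-C)@XT,(L[:,:2]-C)@YT,L[:,2]],1)
    k=L[(L[:,2]>28)&(L[:,2]<45)&(L[:,0]>15)&(L[:,0]<45)&(abs(L[:,1])<17)]; print(f,'front',np.median(k[:,0]).round(1),end=' ')
    for x in range(0,32,4):
        k=L[(L[:,0]>=x)&(L[:,0]<x+4)&(L[:,2]>45)&(abs(L[:,1]+2)<7)]; print(np.median(k[:,2]).round(1) if len(k) else '-',end=' ')
    print()
a=[cv2.resize(cv2.imread(f'pics/{f}.png')[290:360,335:405],None,fx=5.5,fy=5.5,interpolation=cv2.INTER_CUBIC) for f in('s4','s5')]
cv2.imwrite('pics/cmp.png',np.hstack(a)); st()
```

```text
s4 front 29.5 63.6 63.6 63.1 62.9 63.2 62.7 58.8 49.6 
s5 front 29.7 63.5 62.3 60.6 59.1 58.0 56.2 53.4 48.1 
t4 front 31.4 65.8 65.0 65.6 64.7 66.1 64.9 65.4 64.1 
t5 front nan 65.0 64.3 62.2 60.6 60.1 58.3 56.7 - 
t 19.79 p [ 485.4 -158.2  187.7] F [0.1 1.1 0. ] w -0.1 gf 0.0 q6 -0.55
  return _methods._mean(a, axis=axis, dtype=dtype,
  ret = ret.dtype.type(ret / rcount)
```

View pics/cmp.png

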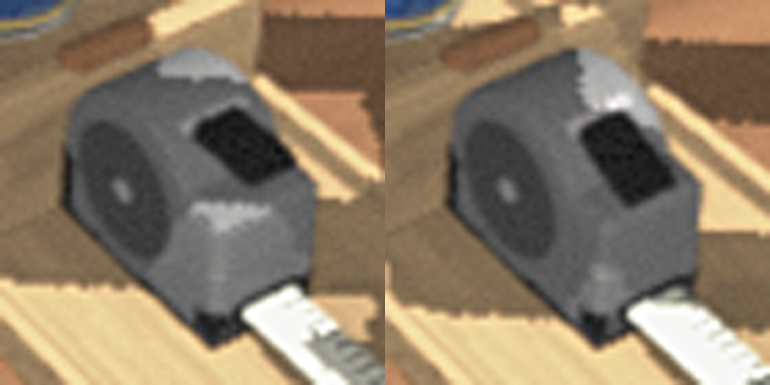

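The lever is down and staying: it slopes about 0.35 rad against flat before, and the case front hasn't moved (29.5 to 29.7). A last check of hook and tins, then I hand in.

Run:
```python
from h import *
im=cv2.imread('pics/s5.png'); cv2.imwrite('pics/s5c.png',cv2.resize(im[220:460,270:520],None,fx=2.4,fy=2.4,interpolation=cv2.INTER_CUBIC))
for f in('top0','t5'):
    P=cloud('top',np.load(f'pics/{f}.npy'))
    for b in((340,380,220,255),(350,385,252,288)):
        Q=P[b[2]:b[3],b[0]:b[1]].reshape(-1,3); Q=Q[(Q[:,2]>60)&(Q[:,2]<90)]; print(f,Q.mean(0).round(1))
```

```text
top0 [497.4 110.7  75.5]
top0 [440.5 101.1  75.5]
t5 [497.4 110.6  75.5]
t5 [440.5 101.1  75.4]
```

View pics/s5c.png

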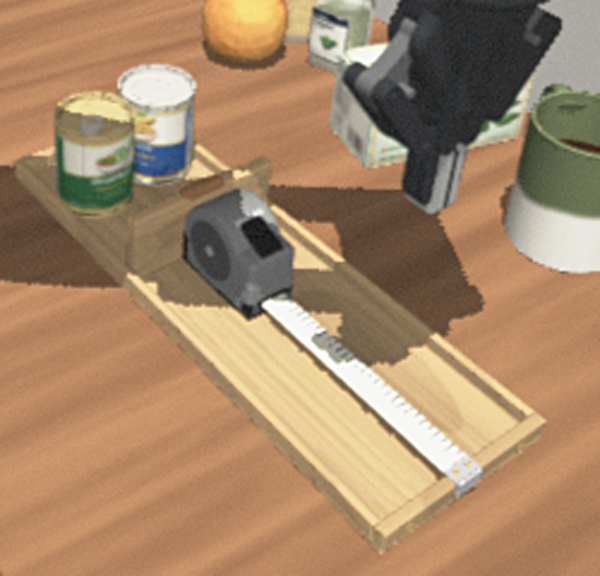

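The hook is on the lip at crop px (465,475), the case is at the divider with the lever down, and the tins read the same as at the start to within 0.1 mm.

```bash
python3 -c "
from h import *
print(ctrl.finish_job())"
```

```text
the job is handed in; nothing more can be done
None
```

The job is handed in at about 20 s of the 51 s allowed: the tape is hooked on the free-end lip, the case stands against the divider, the lever is locked down, and the tins have not moved.

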